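# Shake the eyelet dies out of the tin

### The job

Empty the four steel eyelet dies from the open tin into the empty wooden tray: turn the tin right over above the tray and, as dies catch behind its inturned rim, shake it until you feel its weight stop dropping, the sign that the last one is out. Then stand the empty tin mouth-down on the bench top and let go of it, with all four dies left lying in the tray and the other things on the bench left where they are.

Things in the scene. Friction and masses are not known exactly. Their poses are not given: they have to be found in the camera images.
- tin_center (a point): open tin of bare tinplate, the only open tin: a can 66 mm in outside diameter (up to 68 mm at its ridges), 70 mm tall, 70 to 120 g empty, starting upright with the four dies in it. This point is on its axis, half-way up (35 mm from either end); z points from the closed bottom to the open mouth (up at the start). Lying on its side with its axis level it stays put, and its rim keeps the dies in
- tin_mouth (a point): centre of the tin's open end, level with its top edge; z points out of the mouth. Inside, the tin is 60 mm wide and 60 mm deep; a flat inturned rim 14 mm wide, 3 to 7 mm below the top edge, leaves a round mouth 33 mm across. Upside down, dies lie caught on this rim; they slide on it and drop through when the tin is rocked or shaken sideways
- tray_in (a point): the empty one of two alike shallow wooden trays (the other holds a brush and a wooden-handled iron, and may stand on either side of this one): outside 200 x 150 x 45 mm, walls 8 mm thick, inner floor 8 mm above the bench, fixed to the bench. This point is the centre of the inner floor; x along the 200 mm length, y along the 150 mm width, z up
- die1_center (a point): one of four like turned steel dies of the eyelet press: a cylinder 20 mm across and 16 mm long with a 10 mm spigot 12 mm long on one end, 28 mm long in all, 47 g, lightly oiled (slides easily). This point is on its axis half-way along its length; z points to the spigot end. It starts in the tin, standing on the tin's floor
- die2_center (a point): one of four like turned steel dies of the eyelet press: a cylinder 20 mm across and 16 mm long with a 10 mm spigot 12 mm long on one end, 28 mm long in all, 47 g, lightly oiled (slides easily). This point is on its axis half-way along its length; z points to the spigot end. It starts in the tin, standing on the tin's floor
- die3_center (a point): one of four like turned steel dies of the eyelet press: a cylinder 20 mm across and 16 mm long with a 10 mm spigot 12 mm long on one end, 28 mm long in all, 47 g, lightly oiled (slides easily). This point is on its axis half-way along its length; z points to the spigot end. It starts in the tin, standing on the tin's floor
- die4_center (a point): one of four like turned steel dies of the eyelet press: a cylinder 20 mm across and 16 mm long with a 10 mm spigot 12 mm long on one end, 28 mm long in all, 47 g, lightly oiled (slides easily). This point is on its axis half-way along its length; z points to the spigot end. It starts in the tin, standing on the tin's floor
- dressing_bottle: white plastic bottle of leather dressing with a black cap and a paper band, 70 mm across, 138 mm tall, standing; a bystander, loose, 0.28 kg; origin at the centre of its underside. It and the tin stand in either order on the left-hand part of the bench, about 0.2 m apart
- polish_tin: closed flat polish tin of bare metal, 75 mm across, 26 mm tall, lying flat; a bystander, loose; origin at the centre of its underside
- tin_lid: the tin's own press-in lid, a bare metal disc 41 mm across and 6 mm thick lying on the bench; not needed, a bystander, loose; origin at the centre of its underside
- brush: shoe brush, 150 x 46 x 38 mm, dark wooden back over black bristles, lying in the other wooden tray; a bystander, loose; origin at the centre of its underside
- hammer: cobbler's hammer, about 225 mm long with a 120 mm wide steel head, lying on the bench; a bystander, loose; origin between handle and head, on the bench; x along the handle to the head
- edge_iron: small edge iron, 150 mm long, 22 mm wooden handle and steel shank, lying beside the brush in the other wooden tray; a bystander, loose; origin under its middle

How it is judged:
By the outcome, as a careful person would: the job done as asked, in the order asked, and still so for the second after the job is handed in, with the robot touching nothing.
It also fails if it takes over 72 s, if anything falls off the work surface, if the arm or the gripper's body presses on something with over 40 N, if the wrist force passes 120 N, or if a joint passes its speed limit or range.

### The arm

A 7-joint arm with a two-finger parallel gripper is mounted at the origin on the work surface. World frame = base frame: x ahead of the robot, y to its left, z up, the work surface at z = 0. Lengths are in m, angles in degrees, forces in N, time in s.
With the tool pointing down it reaches from about 0.425 to 0.875 m from the base axis. Payload 4.7 kg.
Tool frame: the origin (TCP) lies midway between the tips of the shut fingers; the grasp point (between the pads) lies 19 mm behind it (env.grip_depth is the distance from the TCP to the grasp point, in m); z points along the fingers, y is the line along which they close (so a half turn about z gives the same grasp; the last joint's range is limited). The gripper opens to 87 mm and grips with 3 to 60 N. Pads are 19 mm wide; open, the fingers measure 117 mm over their backs; the gripper's body (75 mm by 190 mm) begins 51 mm behind the grasp point.
Start: joints at [64.807, 18.392, -4.016, 83.108, 1.295, 78.541, -3.26], TCP at [0.285, -0.584, 0.223] pointing down, gripper open.
Joint ranges: [-163.93, 163.93], [-17.29, 119.83], [-79.2, 71.16], [3.27, 140.29], [-89.18, 269.18], [5.43, 117.66], [-154.24, 154.24]. Speed limits (degrees/s): [147.25, 147.25, 180, 180, 180, 180, 180].

### API

Orientations are given as [roll, pitch, yaw] about the fixed x, y, z axes, in that order (R = Rz(yaw) Ry(pitch) Rx(roll)).
In Python, from cell import get_obs, optics, env, nets gives the robot as it stands.
- The arm moves only by the shell command python3 -m creep 'ROWS' [FORCE]. ROWS is JSON, a list of rows, each an object of numbers: "wx", "wy", "wz": the turn, a rotation vector about the tool's x, y, z in degrees; "tx", "ty", "tz": the shift along the tool's x, y, z in mm; "gripper": the opening, from -1 (shut) to 1 (fully open). A call has 1 to 5 rows; each row is the pose to reach, as a shift and turn from the pose commanded when the call began, along the tool's axes at that moment; what a row does not reach only later rows make up. A row lasts 1/12 s, in which the tool goes at most 41.7 mm and 7.16 degrees, less where a joint would pass 70% of its speed; a pose out of reach is approached as far as the arm can. A call with a gripper value outside its range is refused whole. The fingers move at their own pace and stop on an object; FORCE is the grip in N (left out, the last holds). Time passes only in rows, so rows that repeat a pose let the fingers close. It gives the time, the measured TCP pose, the force, the opening and the grip force at its end, in the units of the state.
- get_obs(): the state, without advancing time (a new reading comes with each control period).
- optics.read_camera(name): name is "scene" or "top" or "wrist"; returns (picture, depth): 420x560x3 uint8, red, green, blue; 420x560 float32, m along the optical axis (not along the pixel's ray), 0 where there is no reading.
- optics.camera_info(name): a dict with "fovy" (degrees; the focal length in pixels is half the picture's height over the tangent of half this angle, whatever the lens; pixels are square), "cx", "cy" (the principal point, pixels), "R" (3x3) and "t" (3): a world point X has camera coordinates R X + t; the wrist camera has in their place "tool_from_camera" (4x4, takes a point from camera to tool coordinates, whose origin is the TCP and whose axes are the flange's). Camera axes: x right, y down, z forward; pixel columns grow to the right and rows downward; lengths in m; the calibration is good to about 2 mm. A picture is of the moment at which its call begins: read the wrist's pose just before it. camera_info takes no time and is no camera call.
- env.sign_off(): hands the job in; it is judged then, once.
Trained networks look in the newest picture that a camera, given by its name, has taken for a name from the list of things; names that differ only in an ending like _2 or _b are one class to them, and where a whole thing is asked for, a point or a joint stands for the part that bears it (a point fixed in the world has none). Each returns a list of dicts, best first, with "confidence" (0 to 1); they miss things now and then, are a little off and sometimes report something else, mostly with a low value. They report only what shows in the picture. A call takes as long as a camera call.
- nets.look_for(query, camera): "point" ([x, y, z] in m, in world coordinates, good to about 4 mm: the middle of the surface that is visible of it).
- nets.place_of(query, camera): "point" ([x, y, z] in m, in world coordinates, good to about 4 mm: a listed point, or the origin of a listed thing).
The state is a dict: "time_s": time; "qpos": joint angles; "joint_velocities": joint speeds; "effort": joint torques, N m; "tool_pos": TCP position; "tool_rot": TCP orientation; "force": force on the tool from outside, world axes, zero at the start; "wrist_torque": the same for the moment, N m; "grip_width": finger opening in m; "grasp_force": force on a finger pad.
Only numpy, scipy, OpenCV 4.12 (cv2) and the standard library are available. Lean on these libraries where they do the work, as an engineer would, in place of code of your own. Each camera call takes 0.05 s, during which the arm holds its last target. There are 200 camera calls.

## Working session

There is one attempt and no reset: what is moved stays moved. The work goes in short steps, Python scripts to look and compute and a shell command to move; the robot and the scene stay as the last step left them, time stands still between calls to the robot, and variables do not carry over. Pictures are saved under pics/ and viewed, at most 10 in all, crops included, and the job is handed in when it is done.

```bash
mkdir -p pics; ls
python3 - <<'E'
from cell import get_obs, optics, env, nets
import cv2, numpy as np
for c in ("scene","top"):
    p,d=optics.read_camera(c); cv2.imwrite(f"pics/{c}0.png",p[:,:,::-1])
    for q in ("tin_center","tin_mouth","tray_in","dressing_bottle","polish_tin","tin_lid","hammer","brush","edge_iron"):
        r=nets.place_of(q,c); print(c,q,[(np.round(x["point"],3).tolist(),round(x["confidence"],2)) for x in r[:2]])
o=get_obs(); print({k:np.round(v,3).tolist() for k,v in o.items()}, env.grip_depth)
E
```

```text
pics
scene tin_center [([0.585, 0.116, 0.033], 0.77)]
scene tin_mouth [([0.579, 0.114, 0.073], 0.76)]
scene tray_in [([0.514, -0.099, 0.008], 0.7)]
scene dressing_bottle [([0.565, 0.339, -0.003], 0.85)]
scene polish_tin [([0.703, 0.068, -0.002], 0.85), ([0.566, 0.34, -0.003], 0.28)]
scene tin_lid [([0.716, 0.236, -0.002], 0.65)]
scene hammer [([0.382, -0.506, 0.002], 0.84)]
scene brush [([0.516, -0.285, 0.012], 0.62)]
scene edge_iron [([0.518, -0.354, 0.006], 0.79)]
top tin_center [([0.578, 0.116, 0.038], 0.98)]
top tin_mouth [([0.575, 0.11, 0.072], 0.76)]
top tray_in [([0.511, -0.096, 0.005], 0.88)]
top dressing_bottle [([0.566, 0.338, 0.0], 0.55)]
top polish_tin [([0.7, 0.067, 0.002], 0.58)]
top tin_lid [([0.717, 0.234, 0.002], 0.71)]
top hammer [([0.38, -0.502, 0.003], 0.64)]
top brush [([0.521, -0.288, 0.01], 0.65), ([0.716, 0.235, 0.002], 0.24)]
top edge_iron [([0.52, -0.356, 0.007], 0.6)]
{'time_s': 1.0, 'qpos': [64.807, 18.393, -4.017, 83.108, 1.295, 78.54, -3.259], 'joint_velocities': [0.016, 0.047, 0.057, 0.008, 0.006, 0.011, 0.003], 'effort': [-0.001, -49.111, -0.404, -31.277, -0.063, 0.033, -0.0], 'tool_pos': [0.285, -0.584, 0.223], 'tool_rot': [179.996, 0.002, 26.004], 'force': [1.017, -0.016, -0.035], 'wrist_torque': [-0.054, 0.003, -0.037], 'grasp_force': 0.0, 'grip_width': 0.087} 0.0187
```

View pics/top0.png

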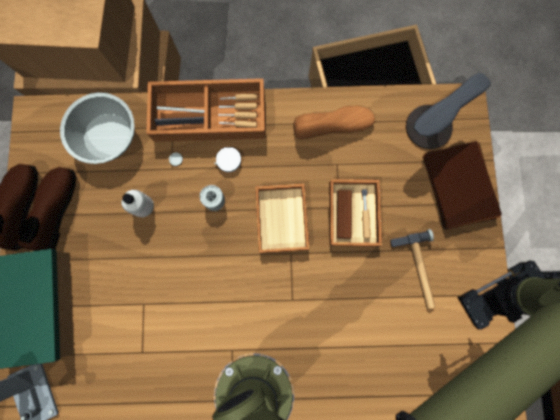

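View pics/scene0.png

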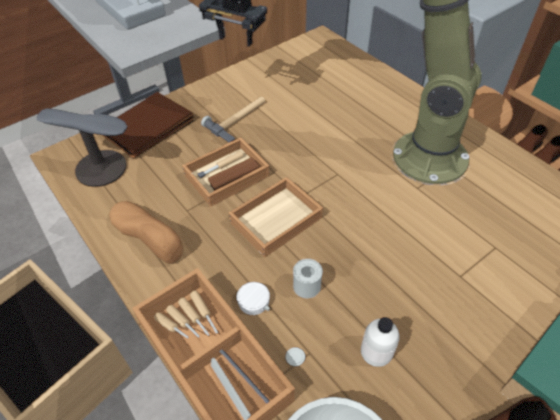

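```bash
cat > h.py <<'E'
from cell import get_obs, optics, env, nets
import numpy as np
from scipy.spatial.transform import Rotation as Ro
def rot(rpy): return Ro.from_euler('xyz',rpy,degrees=True)
def pts(c):
    p,d=optics.read_camera(c); i=optics.camera_info(c); f=p.shape[0]/2/np.tan(np.radians(i["fovy"]/2))
    v,u=np.mgrid[:p.shape[0],:p.shape[1]]
    X=np.stack([(u-i["cx"])*d/f,(v-i["cy"])*d/f,d],-1)
    if "R" in i: W=(X-i["t"])@np.array(i["R"])
    else:
        o=get_obs();T=np.array(i["tool_from_camera"]);W=rot(o["tool_rot"]).apply((X@T[:3,:3].T+T[:3,3]).reshape(-1,3)).reshape(X.shape)+o["tool_pos"]
    W[d<=0]=np.nan
    return p,W
def Rt(a):  # tool yaw 90, y_tool=+x; a = degrees tool z tips from down towards +y
    return Ro.from_rotvec([a,0,0],degrees=True)*rot([180,0,90])
def to(C,a,ahead=11,back=0):
    """tin centre C lies `ahead` mm behind the TCP; back = mm withdrawn; gives shift (mm) and turn (deg) in tool axes"""
    o=get_obs(); R0=rot(o["tool_rot"]); R=Rt(a)
    P=np.array(C)+R.apply([0,0,(ahead-back)/1000])
    print("tgt",P.round(4),"shift",(R0.inv().apply(P-o["tool_pos"])*1000).round(1),"turn",(R0.inv()*R).as_rotvec(degrees=True).round(1))
def st():
    o=get_obs(); print({k:np.round(o[k],3).tolist() for k in("time_s","qpos","tool_pos","tool_rot","force","grip_width","grasp_force")})
E
python3 - <<'E'
from h import *
print(np.round(optics.camera_info("wrist")["tool_from_camera"],3))
p,W=pts("top")
m=(abs(W[...,0]-.58)<.06)&(abs(W[...,1]-.114)<.06)&(W[...,2]>.055)&(W[...,2]<.09)
q=W[m]; print(len(q),q.min(0),q.max(0),(q.min(0)+q.max(0))/2)
m=(W[...,2]>.035)&(W[...,2]<.055)&(abs(W[...,0]-.51)<.13)&(abs(W[...,1]+.097)<.085)
q=W[m]; print(q.min(0),q.max(0),(q.min(0)+q.max(0))/2)
o=get_obs();to([.579,.114,.036],0,11,200)
E
```

```text
[[-0.001 -0.963 -0.271  0.075]
 [ 1.    -0.001 -0.     0.001]
 [ 0.    -0.271  0.963 -0.161]
 [ 0.     0.     0.     1.   ]]
313 [0.54900835 0.08058716 0.05565426] [0.61490675 0.14510724 0.07448956] [0.58195755 0.1128472  0.06507191]
[ 0.41387556 -0.17336777  0.03518639] [ 0.61854844 -0.01836555  0.05138071] [ 0.516212   -0.09586666  0.04328355]
tgt [0.579 0.114 0.225] shift [ 570.4 -498.6   -2.5] turn [  0.   0. -64.]
```

```bash
python3 -m creep '[{"tx":34,"ty":-27,"gripper":1},{"tx":67,"ty":-53},{"tx":100,"ty":-79},{"tx":134,"ty":-106}]'
python3 -m creep '[{"tx":34,"ty":-27},{"tx":67,"ty":-53},{"tx":100,"ty":-79},{"tx":134,"ty":-106}]'
python3 -m creep '[{"tx":34,"ty":-27},{"tx":67,"ty":-53},{"tx":100,"ty":-79},{"tx":134,"ty":-106}]'
python3 -m creep '[{"tx":34,"ty":-27},{"tx":67,"ty":-53},{"tx":100,"ty":-79},{"tx":134,"ty":-106}]'
python3 -m creep '[{"wz":-7},{"wz":-14},{"wz":-21},{"wz":-28},{"wz":-32}]'
python3 -m creep '[{"wz":-7},{"wz":-14},{"wz":-21},{"wz":-28},{"wz":-32}]'
python3 -c "
from h import *
st();to([.581,.1135,.036],45,11,120)"
```

```text
{'time_s': 1.05, 'qpos': [64.808, 18.393, -4.016, 83.108, 1.296, 78.541, -3.259], 'tool_pos': [0.285, -0.584, 0.223], 'tool_rot': [179.996, 0.004, 26.002], 'force': [-0.085, -0.619, 0.634], 'grip_width': 0.087, 'grasp_force': 0.0}
tgt [0.581  0.0364 0.1131] shift [ 538.2 -428.1  109.4] turn [ 25.1  40.1 -60.5]validation failed for argument at $[0]...
validation failed for argument at $[0]...
validation failed for argument at $[0]...
validation failed for argument at $[0]...
validation failed for argument at $[0]...
validation failed for argument at $[0]...
```

```bash
python3 -m creep '[{"wx":0,"wy":0,"wz":0,"tx":34,"ty":-27,"tz":0,"gripper":1},{"wx":0,"wy":0,"wz":0,"tx":67,"ty":-53,"tz":0,"gripper":1},{"wx":0,"wy":0,"wz":0,"tx":100,"ty":-79,"tz":0,"gripper":1},{"wx":0,"wy":0,"wz":0,"tx":134,"ty":-106,"tz":0,"gripper":1}]'
```

```text
time_s: 1.38
tool_pos: [0.3576, -0.4323, 0.2226]
tool_rot: [180.0, -0.0, 26.0]
force: [0.6, -0.4, 0.7]
grip_width: 0.0871
grasp_force: 0.0
```

```bash
python3 -m creep '[{"wx":0,"wy":0,"wz":0,"tx":34,"ty":-27,"tz":0,"gripper":1},{"wx":0,"wy":0,"wz":0,"tx":67,"ty":-53,"tz":0,"gripper":1},{"wx":0,"wy":0,"wz":0,"tx":100,"ty":-79,"tz":0,"gripper":1},{"wx":0,"wy":0,"wz":0,"tx":134,"ty":-106,"tz":0,"gripper":1}]'
python3 -m creep '[{"wx":0,"wy":0,"wz":0,"tx":34,"ty":-27,"tz":0,"gripper":1},{"wx":0,"wy":0,"wz":0,"tx":67,"ty":-53,"tz":0,"gripper":1},{"wx":0,"wy":0,"wz":0,"tx":100,"ty":-79,"tz":0,"gripper":1},{"wx":0,"wy":0,"wz":0,"tx":134,"ty":-106,"tz":0,"gripper":1}]'
python3 -m creep '[{"wx":0,"wy":0,"wz":-7,"tx":34,"ty":-27,"tz":0,"gripper":1},{"wx":0,"wy":0,"wz":-14,"tx":67,"ty":-53,"tz":0,"gripper":1},{"wx":0,"wy":0,"wz":-21,"tx":100,"ty":-79,"tz":0,"gripper":1},{"wx":0,"wy":0,"wz":-28,"tx":134,"ty":-106,"tz":0,"gripper":1},{"wx":0,"wy":0,"wz":-32,"tx":134,"ty":-106,"tz":0,"gripper":1}]'
python3 -m creep '[{"wx":0,"wy":0,"wz":-7,"tx":0,"ty":0,"tz":0,"gripper":1},{"wx":0,"wy":0,"wz":-14,"tx":0,"ty":0,"tz":0,"gripper":1},{"wx":0,"wy":0,"wz":-21,"tx":0,"ty":0,"tz":0,"gripper":1},{"wx":0,"wy":0,"wz":-28,"tx":0,"ty":0,"tz":0,"gripper":1},{"wx":0,"wy":0,"wz":-32,"tx":0,"ty":0,"tz":0,"gripper":1}]'
python3 -c "
from h import *
st();to([.581,.1135,.036],45,11,120)"
```

```text
time_s: 1.72
tool_pos: [0.4298, -0.2819, 0.2229]
tool_rot: [179.9, -0.0, 26.0]
force: [0.6, -0.9, -0.3]
grip_width: 0.087
grasp_force: 0.0
time_s: 2.05
tool_pos: [0.502, -0.1317, 0.223]
tool_rot: [179.9, -0.0, 26.0]
force: [0.1, -0.4, 0.3]
grip_width: 0.0872
grasp_force: 0.0
time_s: 2.47
tool_pos: [0.5769, 0.0307, 0.223]
tool_rot: [-179.9, -0.4, 59.0]
force: [-0.3, 1.0, -0.3]
grip_width: 0.0873
grasp_force: 0.0
time_s: 2.88
tool_pos: [0.5754, 0.0205, 0.2226]
tool_rot: [180.0, 0.0, 90.3]
force: [-0.7, -0.5, -0.2]
grip_width: 0.0868
grasp_force: 0.0
{'time_s': 2.883, 'qpos': [29.126, 12.702, -38.945, 92.92, 8.155, 77.263, -10.604], 'tool_pos': [0.575, 0.02, 0.223], 'tool_rot': [180.0, 0.008, 90.332], 'force': [-0.689, -0.462, -0.173], 'grip_width': 0.087, 'grasp_force': 0.0}
tgt [0.581  0.0364 0.1131] shift [ 15.9   5.7 109.5] turn [-0.1 45.   0.3]
```

```bash
python3 -m creep '[{"wx":0,"wy":7,"wz":0,"tx":0,"ty":1,"tz":10,"gripper":1},{"wx":0,"wy":14,"wz":0,"tx":0,"ty":2,"tz":20,"gripper":1},{"wx":0,"wy":21,"wz":0,"tx":0,"ty":3,"tz":30,"gripper":1},{"wx":0,"wy":28,"wz":0,"tx":0,"ty":5,"tz":40,"gripper":1},{"wx":0,"wy":35,"wz":0,"tx":0,"ty":6,"tz":50,"gripper":1}]'
python3 -m creep '[{"wx":0,"wy":5,"wz":0,"tx":0,"ty":0,"tz":0,"gripper":1},{"wx":0,"wy":10,"wz":0,"tx":0,"ty":0,"tz":0,"gripper":1},{"wx":0,"wy":10,"wz":0,"tx":0,"ty":0,"tz":0,"gripper":1}]'
python3 - <<'E'
from h import *
import cv2
p,W=pts("wrist"); cv2.imwrite("pics/w1.png",p[:,:,::-1])
st()
for q in ("tin_center","tin_mouth"): print([(np.round(r["point"],4),r["confidence"]) for r in nets.place_of(q,"wrist")[:1]])
m=(abs(W[...,0]-.58)<.06)&(abs(W[...,1]-.114)<.06)&(W[...,2]>.015)&(W[...,2]<.09)
q=W[m]; print(len(q),np.percentile(q,1,0),np.percentile(q,99,0))
to([.581,.1135,.036],45,11,0)
E
```

```text
time_s: 3.3
tool_pos: [0.5826, 0.0193, 0.1736]
tool_rot: [179.7, -35.2, 90.0]
force: [-0.3, 0.3, -0.8]
grip_width: 0.0874
grasp_force: 0.0
time_s: 3.55
tool_pos: [0.5806, 0.0153, 0.1686]
tool_rot: [-179.5, -45.2, 89.2]
force: [-0.2, -1.7, -1.2]
grip_width: 0.0871
grasp_force: 0.0
{'time_s': 3.6, 'qpos': [51.281, 28.243, -39.483, 95.157, -26.846, 75.889, 22.914], 'tool_pos': [0.581, 0.017, 0.17], 'tool_rot': [-179.68, -45.007, 89.485], 'force': [0.343, -0.025, 0.731], 'grip_width': 0.087, 'grasp_force': 0.0}
[(array([0.5787, 0.1113, 0.0353]), 0.81)]
[(array([0.5754, 0.1166, 0.0649]), 0.77)]
4181 [0.54898975 0.08213607 0.01631655] [0.61118398 0.14623803 0.07138874]
tgt [0.581  0.1213 0.0282] shift [-31.5  -0.6 173.2] turn [-0.   0.1  0.1]
```

View pics/w1.png

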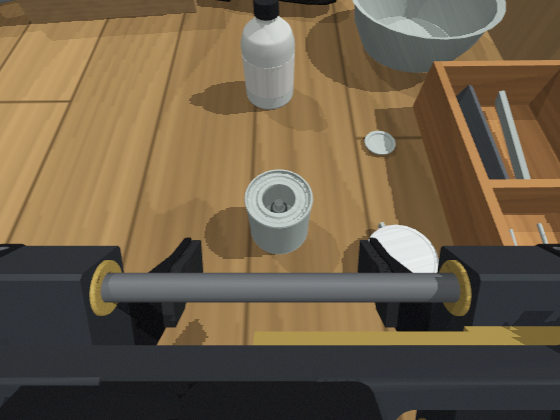

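```bash
python3 -m creep '[{"wx":0,"wy":0,"wz":0,"tx":-16,"ty":-1,"tz":20,"gripper":1},{"wx":0,"wy":0,"wz":0,"tx":-31,"ty":-1,"tz":50,"gripper":1},{"wx":0,"wy":0,"wz":0,"tx":-31,"ty":-1,"tz":80,"gripper":1},{"wx":0,"wy":0,"wz":0,"tx":-31,"ty":-1,"tz":105,"gripper":1},{"wx":0,"wy":0,"wz":0,"tx":-31,"ty":-1,"tz":120,"gripper":1}]'
python3 -m creep '[{"wx":0,"wy":0,"wz":0,"tx":0,"ty":0,"tz":15,"gripper":1},{"wx":0,"wy":0,"wz":0,"tx":0,"ty":0,"tz":30,"gripper":1},{"wx":0,"wy":0,"wz":0,"tx":0,"ty":0,"tz":42,"gripper":1},{"wx":0,"wy":0,"wz":0,"tx":0,"ty":0,"tz":52,"gripper":1},{"wx":0,"wy":0,"wz":0,"tx":0,"ty":0,"tz":52,"gripper":1}]'
python3 - <<'E'
from h import *
st();to([.580,.1135,.036],45,11,0)
E
```

```text
time_s: 4.12
tool_pos: [0.5792, 0.088, 0.0659]
tool_rot: [179.9, -44.9, 90.4]
force: [-0.3, 0.1, -0.4]
grip_width: 0.087
grasp_force: 0.0
time_s: 4.53
tool_pos: [0.5792, 0.1231, 0.029]
tool_rot: [-180.0, -45.0, 90.2]
force: [-1.0, 0.2, 0.8]
grip_width: 0.0875
grasp_force: 0.0
{'time_s': 4.533, 'qpos': [43.0, 37.084, -39.86, 103.873, -26.403, 56.273, 24.928], 'tool_pos': [0.579, 0.123, 0.029], 'tool_rot': [-179.983, -45.005, 90.248], 'force': [-0.957, 0.156, 0.85], 'grip_width': 0.087, 'grasp_force': 0.0}
tgt [0.58   0.1213 0.0282] shift [-1.8  0.7 -0.8] turn [-0.2 -0.   0.2]
```

Close enough. Grip and lift.

```bash
python3 -m creep '[{"wx":0,"wy":0,"wz":0,"tx":-1,"ty":1,"tz":-1,"gripper":-1},{"wx":0,"wy":0,"wz":0,"tx":-1,"ty":1,"tz":-1,"gripper":-1},{"wx":0,"wy":0,"wz":0,"tx":-1,"ty":1,"tz":-1,"gripper":-1},{"wx":0,"wy":0,"wz":0,"tx":-1,"ty":1,"tz":-1,"gripper":-1},{"wx":0,"wy":0,"wz":0,"tx":-1,"ty":1,"tz":-1,"gripper":-1}]' 30
python3 -m creep '[{"wx":0,"wy":0,"wz":0,"tx":-1,"ty":1,"tz":-1,"gripper":-1},{"wx":0,"wy":0,"wz":0,"tx":-1,"ty":1,"tz":-1,"gripper":-1},{"wx":0,"wy":0,"wz":0,"tx":-1,"ty":1,"tz":-1,"gripper":-1}]' 30
```

```text
time_s: 4.95
tool_pos: [0.5812, 0.1182, 0.0293]
tool_rot: [-180.0, -45.0, 90.0]
force: [-1.2, -0.9, 2.9]
grip_width: 0.0654
grasp_force: 29.9
time_s: 5.2
tool_pos: [0.5822, 0.1174, 0.0293]
tool_rot: [-180.0, -45.0, 90.0]
force: [-2.6, -0.1, 4.3]
grip_width: 0.0653
grasp_force: 29.9
```

```bash
python3 -m creep '[{"wx":0,"wy":0,"wz":0,"tx":8,"ty":0,"tz":-8,"gripper":-1},{"wx":0,"wy":0,"wz":0,"tx":25,"ty":0,"tz":-25,"gripper":-1},{"wx":0,"wy":0,"wz":0,"tx":45,"ty":0,"tz":-45,"gripper":-1},{"wx":0,"wy":0,"wz":0,"tx":65,"ty":0,"tz":-65,"gripper":-1},{"wx":0,"wy":0,"wz":0,"tx":85,"ty":0,"tz":-85,"gripper":-1}]' 30
python3 - <<'E'
from h import *
st();to([.47,.07,.16],45,8,0);to([.47,.07,.16],-45,8,0)
p,W=pts("top")
m=(abs(W[...,0]-.51)<.07)&(abs(W[...,1]+.097)<.05);print(np.nanmedian(W[m],0))
E
```

```text
time_s: 5.62
tool_pos: [0.5825, 0.1168, 0.1502]
tool_rot: [180.0, -44.9, 90.0]
force: [0.1, -0.8, -2.5]
grip_width: 0.0653
grasp_force: 29.9
{'time_s': 5.617, 'qpos': [45.824, 27.051, -42.531, 100.352, -29.211, 67.082, 19.247], 'tool_pos': [0.582, 0.117, 0.15], 'tool_rot': [179.96, -44.893, 89.977], 'force': [0.132, -0.832, -2.5], 'grip_width': 0.065, 'grasp_force': 29.895}
tgt [0.47   0.0757 0.1543] shift [ -26.2 -112.4  -32.1] turn [ 0.1  0.1 -0. ]
tgt [0.47   0.0643 0.1543] shift [ -34.2 -112.4  -40.1] turn [  0.  -89.9  -0.1]
[ 0.52219594 -0.11067567  0.40440831]
```

```bash
python3 -m creep '[{"wx":0,"wy":-5,"wz":0,"tx":-7,"ty":-22,"tz":-8,"gripper":-1},{"wx":0,"wy":-10,"wz":0,"tx":-14,"ty":-45,"tz":-16,"gripper":-1},{"wx":0,"wy":-15,"wz":0,"tx":-20,"ty":-67,"tz":-24,"gripper":-1},{"wx":0,"wy":-20,"wz":0,"tx":-27,"ty":-90,"tz":-32,"gripper":-1},{"wx":0,"wy":-25,"wz":0,"tx":-34,"ty":-112,"tz":-40,"gripper":-1}]' 30
python3 -m creep '[{"wx":0,"wy":-6,"wz":0,"tx":0,"ty":0,"tz":0,"gripper":-1},{"wx":0,"wy":-12,"wz":0,"tx":0,"ty":0,"tz":0,"gripper":-1},{"wx":0,"wy":-18,"wz":0,"tx":0,"ty":0,"tz":0,"gripper":-1},{"wx":0,"wy":-24,"wz":0,"tx":0,"ty":0,"tz":0,"gripper":-1},{"wx":0,"wy":-30,"wz":0,"tx":0,"ty":0,"tz":0,"gripper":-1}]' 30
python3 -m creep '[{"wx":0,"wy":-7,"wz":0,"tx":0,"ty":0,"tz":0,"gripper":-1},{"wx":0,"wy":-14,"wz":0,"tx":0,"ty":0,"tz":0,"gripper":-1},{"wx":0,"wy":-21,"wz":0,"tx":0,"ty":0,"tz":0,"gripper":-1},{"wx":0,"wy":-28,"wz":0,"tx":0,"ty":0,"tz":0,"gripper":-1},{"wx":0,"wy":-35,"wz":0,"tx":0,"ty":0,"tz":0,"gripper":-1}]' 30
python3 - <<'E'
from h import *
import cv2
st();to([.47,.07,.16],-45,8,0)
p,W=pts("scene"); cv2.imwrite("pics/s2.png",p[:,:,::-1])
E
```

```text
time_s: 6.08
tool_pos: [0.4696, 0.0641, 0.1537]
tool_rot: [179.9, -19.7, 90.0]
force: [-0.3, -0.0, -3.3]
grip_width: 0.0652
grasp_force: 29.9
time_s: 6.5
tool_pos: [0.4712, 0.0652, 0.155]
tool_rot: [179.7, 10.3, 89.9]
force: [-0.2, -0.9, -3.6]
grip_width: 0.065
grasp_force: 29.9
time_s: 6.92
tool_pos: [0.4711, 0.0667, 0.1539]
tool_rot: [179.7, 45.2, 89.8]
force: [-0.4, -0.5, -4.7]
grip_width: 0.0653
grasp_force: 29.9
{'time_s': 6.917, 'qpos': [3.68, 26.069, -49.749, 103.932, 47.377, 98.904, -59.394], 'tool_pos': [0.471, 0.067, 0.154], 'tool_rot': [179.705, 45.152, 89.844], 'force': [-0.386, -0.484, -4.667], 'grip_width': 0.065, 'grasp_force': 29.894}
tgt [0.47   0.0643 0.1543] shift [-2.  -1.1  1.3] turn [ 0.2  0.2 -0.1]
```

View pics/s2.png

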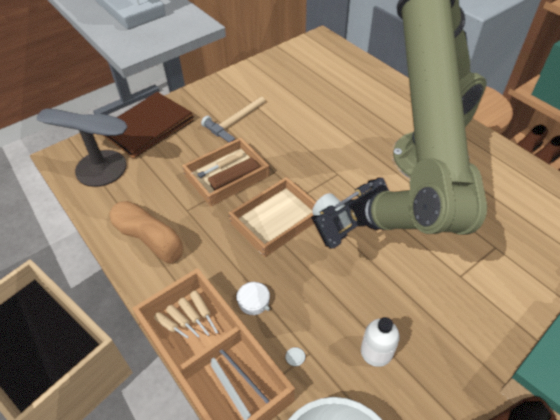

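```bash
python3 -m creep '[{"wx":0,"wy":0,"wz":0,"tx":13,"ty":0,"tz":15,"gripper":-1},{"wx":0,"wy":0,"wz":0,"tx":33,"ty":0,"tz":35,"gripper":-1},{"wx":0,"wy":0,"wz":0,"tx":53,"ty":0,"tz":55,"gripper":-1},{"wx":0,"wy":0,"wz":0,"tx":70,"ty":0,"tz":72,"gripper":-1},{"wx":0,"wy":0,"wz":0,"tx":81,"ty":0,"tz":83,"gripper":-1}]' 30
python3 -m creep '[{"wx":0,"wy":0,"wz":0,"tx":0,"ty":0,"tz":0,"gripper":-1},{"wx":0,"wy":0,"wz":0,"tx":1,"ty":0,"tz":1,"gripper":-1},{"wx":0,"wy":0,"wz":0,"tx":2,"ty":0,"tz":2,"gripper":-1}]' 30
python3 -c "
from h import *
st()"
```

```text
time_s: 7.38
tool_pos: [0.4695, 0.0635, 0.0348]
tool_rot: [-179.8, 44.8, 90.1]
force: [0.3, 0.2, -3.0]
grip_width: 0.0652
grasp_force: 29.9
time_s: 7.63
tool_pos: [0.4711, 0.064, 0.0357]
tool_rot: [179.8, 44.9, 89.9]
force: [1.3, -0.0, -2.8]
grip_width: 0.0657
grasp_force: 29.9
{'time_s': 7.633, 'qpos': [0.39, 36.245, -45.69, 107.326, 52.787, 91.756, -68.602], 'tool_pos': [0.471, 0.064, 0.036], 'tool_rot': [179.844, 44.896, 89.851], 'force': [1.349, -0.045, -2.783], 'grip_width': 0.066, 'grasp_force': 29.895}
```

```bash
python3 -m creep '[{"wx":0,"wy":0,"wz":0,"tx":1,"ty":0,"tz":1,"gripper":-1},{"wx":0,"wy":0,"wz":0,"tx":2,"ty":0,"tz":2,"gripper":-1},{"wx":0,"wy":0,"wz":0,"tx":3,"ty":0,"tz":3,"gripper":-1},{"wx":0,"wy":0,"wz":0,"tx":3,"ty":0,"tz":3,"gripper":-1}]' 30
python3 -m creep '[{"wx":0,"wy":0,"wz":0,"tx":1,"ty":0,"tz":1,"gripper":-1},{"wx":0,"wy":0,"wz":0,"tx":1,"ty":0,"tz":1,"gripper":-1}]' 30
python3 -c "
from h import *
st()"
```

```text
time_s: 7.97
tool_pos: [0.4705, 0.0636, 0.0307]
tool_rot: [180.0, 45.0, 90.0]
force: [0.1, 0.1, -2.5]
grip_width: 0.0649
grasp_force: 29.9
time_s: 8.13
tool_pos: [0.4704, 0.0636, 0.0289]
tool_rot: [180.0, 45.0, 90.0]
force: [-0.2, -0.7, -2.2]
grip_width: 0.065
grasp_force: 29.9
{'time_s': 8.133, 'qpos': [0.132, 36.903, -45.4, 107.462, 53.138, 91.467, -69.078], 'tool_pos': [0.47, 0.064, 0.029], 'tool_rot': [179.991, 45.001, 89.998], 'force': [-0.175, -0.687, -2.161], 'grip_width': 0.065, 'grasp_force': 29.895}
```

```bash
python3 -m creep '[{"wx":0,"wy":0,"wz":0,"tx":1,"ty":0,"tz":1,"gripper":-1},{"wx":0,"wy":0,"wz":0,"tx":1,"ty":0,"tz":1,"gripper":-1}]' 30
python3 -m creep '[{"wx":0,"wy":0,"wz":0,"tx":1,"ty":0,"tz":1,"gripper":-1},{"wx":0,"wy":0,"wz":0,"tx":1,"ty":0,"tz":1,"gripper":-1}]' 30
```

```text
time_s: 8.3
tool_pos: [0.4704, 0.0636, 0.0288]
tool_rot: [179.9, 45.1, 90.0]
force: [-2.2, 1.5, 3.7]
grip_width: 0.0654
grasp_force: 29.9
time_s: 8.47
tool_pos: [0.4704, 0.0636, 0.0288]
tool_rot: [179.9, 45.2, 89.9]
force: [-3.7, 1.8, 12.0]
grip_width: 0.0651
grasp_force: 29.9
```

```bash
python3 -m creep '[{"wx":0,"wy":0,"wz":0,"tx":-1,"ty":0,"tz":-1,"gripper":-1},{"wx":0,"wy":0,"wz":0,"tx":-1,"ty":0,"tz":-1,"gripper":1},{"wx":0,"wy":0,"wz":0,"tx":-1,"ty":0,"tz":-1,"gripper":1},{"wx":0,"wy":0,"wz":0,"tx":-1,"ty":0,"tz":-1,"gripper":1},{"wx":0,"wy":0,"wz":0,"tx":-1,"ty":0,"tz":-1,"gripper":1}]' 30
python3 -m creep '[{"wx":0,"wy":0,"wz":0,"tx":0,"ty":0,"tz":0,"gripper":1},{"wx":0,"wy":0,"wz":0,"tx":0,"ty":0,"tz":-15,"gripper":1},{"wx":0,"wy":0,"wz":0,"tx":0,"ty":0,"tz":-40,"gripper":1},{"wx":0,"wy":0,"wz":0,"tx":0,"ty":0,"tz":-70,"gripper":1},{"wx":0,"wy":0,"wz":0,"tx":0,"ty":0,"tz":-100,"gripper":1}]'
python3 -m creep '[{"wx":0,"wy":0,"wz":0,"tx":-20,"ty":0,"tz":-20,"gripper":1},{"wx":0,"wy":0,"wz":0,"tx":-40,"ty":0,"tz":-30,"gripper":1},{"wx":0,"wy":7,"wz":0,"tx":-50,"ty":0,"tz":-30,"gripper":1},{"wx":0,"wy":14,"wz":0,"tx":-60,"ty":0,"tz":-30,"gripper":1},{"wx":0,"wy":20,"wz":0,"tx":-60,"ty":0,"tz":-30,"gripper":1}]'
python3 - <<'E'
from h import *
import cv2
st()
for c in ("wrist","top","scene"):
  p,W=pts(c); cv2.imwrite(f"pics/{c}3.png",p[:,:,::-1])
  for q in ("tin_center","tin_mouth"): print(c,[(np.round(r["point"],4),r["confidence"]) for r in nets.place_of(q,c)[:2]])
  m=(abs(W[...,0]-.47)<.06)&(abs(W[...,1]-.07)<.06)&(W[...,2]>.02)&(W[...,2]<.08)
  q=W[m]; print(len(q),np.percentile(q,1,0),np.percentile(q,99,0))
E
```

```text
time_s: 8.88
tool_pos: [0.4705, 0.0634, 0.0274]
tool_rot: [-180.0, 45.0, 90.0]
force: [0.2, -0.1, -0.2]
grip_width: 0.0831
grasp_force: 0.0
time_s: 9.3
tool_pos: [0.4701, 0.1354, 0.0997]
tool_rot: [-180.0, 45.0, 90.0]
force: [1.2, 0.4, -0.7]
grip_width: 0.0869
grasp_force: 0.0
time_s: 9.72
tool_pos: [0.4714, 0.1145, 0.1644]
tool_rot: [179.7, 24.7, 90.0]
force: [0.7, -1.3, 0.1]
grip_width: 0.087
grasp_force: 0.0
{'time_s': 9.717, 'qpos': [17.336, 16.786, -57.018, 103.807, 32.825, 85.493, -48.543], 'tool_pos': [0.471, 0.115, 0.164], 'tool_rot': [179.737, 24.728, 90.026], 'force': [0.666, -1.343, 0.073], 'grip_width': 0.087, 'grasp_force': 0.0}
wrist [(array([0.4695, 0.0678, 0.0374]), 0.98)]
wrist [(array([0.4727, 0.1078, 0.0317]), 0.72)]
5221 [0.44017996 0.03053406 0.02082102] [0.503091   0.09897332 0.066967  ]
top [(array([0.4713, 0.072 , 0.0341]), 0.63)]
top [(array([0.4662, 0.1035, 0.0334]), 0.94)]
530 [0.44084452 0.03515037 0.03411962] [0.50446894 0.10374776 0.06880228]
scene [(array([0.4698, 0.0701, 0.0297]), 0.68), (array([ 0.5167, -0.3568,  0.0038]), 0.46)]
scene [(array([0.4679, 0.1035, 0.034 ]), 0.92), (array([ 0.5144, -0.2821,  0.0102]), 0.34)]
551 [0.43894987 0.03857029 0.02219396] [0.50375212 0.10685179 0.06696935]
```

View pics/wrist3.png

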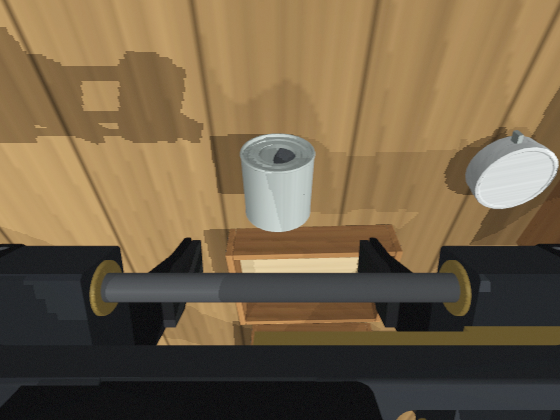

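Run:
```python
from h import *
to([.471,.069,.034],45,11,170)
```

```text
tgt [ 0.471  -0.0434  0.1464] shift [-137.6    0.9   80.1] turn [-0.2 70.   0.2]
```

```bash
python3 -m creep '[{"wx":0,"wy":7,"wz":0,"tx":-28,"ty":0,"tz":14,"gripper":1},{"wx":0,"wy":14,"wz":0,"tx":-56,"ty":0,"tz":28,"gripper":1},{"wx":0,"wy":21,"wz":0,"tx":-84,"ty":1,"tz":44,"gripper":1},{"wx":0,"wy":28,"wz":0,"tx":-112,"ty":1,"tz":60,"gripper":1},{"wx":0,"wy":35,"wz":0,"tx":-138,"ty":1,"tz":80,"gripper":1}]'
python3 -m creep '[{"wx":0,"wy":7,"wz":0,"tx":0,"ty":0,"tz":0,"gripper":1},{"wx":0,"wy":14,"wz":0,"tx":0,"ty":0,"tz":0,"gripper":1},{"wx":0,"wy":21,"wz":0,"tx":0,"ty":0,"tz":0,"gripper":1},{"wx":0,"wy":28,"wz":0,"tx":0,"ty":0,"tz":0,"gripper":1},{"wx":0,"wy":35,"wz":0,"tx":0,"ty":0,"tz":0,"gripper":1}]'
python3 - <<'E'
from h import *
p,W=pts("wrist")
st()
print([(np.round(r["point"],4),r["confidence"]) for r in nets.place_of("tin_center","wrist")[:2]])
m=(abs(W[...,0]-.47)<.06)&(abs(W[...,1]-.07)<.06)&(W[...,2]>.02)&(W[...,2]<.08)
q=W[m]; print(len(q),np.percentile(q,1,0),np.percentile(q,99,0))
to([.471,.069,.034],45,11,0)
E
```

```text
time_s: 10.58
tool_pos: [0.4718, -0.0299, 0.1506]
tool_rot: [-179.6, -2.1, 90.4]
force: [1.4, 0.7, -1.1]
grip_width: 0.0868
grasp_force: 0.0
time_s: 11.0
tool_pos: [0.4714, -0.0311, 0.15]
tool_rot: [-179.3, -37.3, 89.7]
force: [0.5, 0.0, -1.1]
grip_width: 0.0874
grasp_force: 0.0
{'time_s': 11.05, 'qpos': [64.424, 17.793, -43.641, 107.492, -23.361, 75.726, 29.085], 'tool_pos': [0.47, -0.036, 0.146], 'tool_rot': [-178.826, -37.767, 88.978], 'force': [-0.087, -4.652, -3.836], 'grip_width': 0.087, 'grasp_force': 0.0}
[]
5057 [0.43755355 0.03060184 0.02241916] [0.50046588 0.09879277 0.06281208]
tgt [0.471  0.0768 0.0262] shift [ 15.8   3.  162.9] turn [-0.6  7.7 -0.9]
```

```bash
python3 -m creep '[{"wx":0,"wy":4,"wz":0,"tx":0,"ty":0,"tz":0,"gripper":1},{"wx":0,"wy":7,"wz":0,"tx":0,"ty":0,"tz":0,"gripper":1},{"wx":0,"wy":7,"wz":0,"tx":0,"ty":0,"tz":0,"gripper":1}]'
python3 - <<'E'
from h import *
st()
to([.471,.069,.034],45,11,0)
E
```

```text
time_s: 11.35
tool_pos: [0.4703, -0.031, 0.1483]
tool_rot: [-178.9, -44.0, 89.4]
force: [-0.7, 0.5, -0.6]
grip_width: 0.087
grasp_force: 0.0
{'time_s': 11.35, 'qpos': [65.831, 21.683, -43.601, 106.619, -25.734, 77.782, 31.844], 'tool_pos': [0.47, -0.031, 0.148], 'tool_rot': [-178.88, -44.021, 89.387], 'force': [-0.662, 0.49, -0.553], 'grip_width': 0.087, 'grasp_force': 0.0}
tgt [0.471  0.0768 0.0262] shift [ -7.4   2.8 162.6] turn [-0.7  1.  -0.4]
```

```bash
python3 -m creep '[{"wx":0,"wy":1,"wz":0,"tx":-7,"ty":2,"tz":25,"gripper":1},{"wx":-1,"wy":1,"wz":0,"tx":-7,"ty":2,"tz":50,"gripper":1},{"wx":-1,"wy":1,"wz":0,"tx":-7,"ty":2,"tz":80,"gripper":1},{"wx":-1,"wy":1,"wz":0,"tx":-7,"ty":2,"tz":100,"gripper":1},{"wx":-1,"wy":1,"wz":0,"tx":-7,"ty":2,"tz":115,"gripper":1}]'
python3 -m creep '[{"wx":0,"wy":0,"wz":0,"tx":0,"ty":0,"tz":12,"gripper":1},{"wx":0,"wy":0,"wz":0,"tx":0,"ty":0,"tz":24,"gripper":1},{"wx":0,"wy":0,"wz":0,"tx":0,"ty":0,"tz":36,"gripper":1},{"wx":0,"wy":0,"wz":0,"tx":0,"ty":0,"tz":46,"gripper":1},{"wx":0,"wy":0,"wz":0,"tx":0,"ty":0,"tz":46,"gripper":1}]'
python3 - <<'E'
from h import *
st()
to([.471,.069,.034],45,11,0)
E
```

```text
time_s: 11.77
tool_pos: [0.4705, 0.0473, 0.0614]
tool_rot: [179.9, -44.8, 89.8]
force: [-0.0, 0.4, 0.4]
grip_width: 0.087
grasp_force: 0.0
time_s: 12.18
tool_pos: [0.4707, 0.0792, 0.0292]
tool_rot: [180.0, -44.9, 89.8]
force: [-1.1, 0.4, 0.9]
grip_width: 0.0872
grasp_force: 0.0
{'time_s': 12.183, 'qpos': [57.793, 29.657, -45.102, 116.956, -27.485, 56.855, 32.594], 'tool_pos': [0.471, 0.079, 0.029], 'tool_rot': [179.955, -44.935, 89.773], 'force': [-1.137, 0.443, 0.935], 'grip_width': 0.087, 'grasp_force': 0.0}
tgt [0.471  0.0768 0.0262] shift [-3.8  0.3  0.4] turn [ 0.2  0.1 -0.2]
```

```bash
python3 -m creep '[{"wx":0,"wy":0,"wz":0,"tx":-3,"ty":0,"tz":0,"gripper":1},{"wx":0,"wy":0,"wz":0,"tx":-3,"ty":0,"tz":0,"gripper":-1},{"wx":0,"wy":0,"wz":0,"tx":-3,"ty":0,"tz":0,"gripper":-1},{"wx":0,"wy":0,"wz":0,"tx":-3,"ty":0,"tz":0,"gripper":-1},{"wx":0,"wy":0,"wz":0,"tx":-3,"ty":0,"tz":0,"gripper":-1}]' 35
python3 -m creep '[{"wx":0,"wy":0,"wz":0,"tx":0,"ty":0,"tz":0,"gripper":-1},{"wx":0,"wy":0,"wz":0,"tx":0,"ty":0,"tz":0,"gripper":-1},{"wx":0,"wy":0,"wz":0,"tx":0,"ty":0,"tz":0,"gripper":-1}]' 35
python3 -m creep '[{"wx":0,"wy":0,"wz":0,"tx":8,"ty":0,"tz":-8,"gripper":-1},{"wx":0,"wy":0,"wz":0,"tx":25,"ty":0,"tz":-25,"gripper":-1},{"wx":0,"wy":0,"wz":0,"tx":45,"ty":0,"tz":-45,"gripper":-1},{"wx":0,"wy":0,"wz":0,"tx":65,"ty":0,"tz":-65,"gripper":-1},{"wx":0,"wy":0,"wz":0,"tx":85,"ty":0,"tz":-85,"gripper":-1}]' 35
python3 - <<'E'
from h import *
import cv2
st()
print([(np.round(r["point"],4),r["confidence"]) for r in nets.place_of("tray_in","top")[:2]])
p,W=pts("wrist"); cv2.imwrite("pics/w4.png",p[:,:,::-1])
to([.514,-.097,.155],-45,11,0);to([.514,-.097,.155],45,11,0)
E
```

```text
time_s: 12.6
tool_pos: [0.4721, 0.0733, 0.0275]
tool_rot: [179.9, -45.0, 89.4]
force: [-3.3, -0.4, 1.3]
grip_width: 0.0678
grasp_force: 0.9
time_s: 12.85
tool_pos: [0.4718, 0.0736, 0.0274]
tool_rot: [180.0, -45.0, 89.4]
force: [-2.5, -2.9, 4.1]
grip_width: 0.0649
grasp_force: 35.0
time_s: 13.27
tool_pos: [0.4719, 0.0739, 0.1486]
tool_rot: [179.9, -44.9, 89.5]
force: [0.9, -1.1, -2.6]
grip_width: 0.0652
grasp_force: 35.0
{'time_s': 13.267, 'qpos': [63.123, 16.864, -49.259, 113.492, -32.856, 70.464, 28.713], 'tool_pos': [0.472, 0.074, 0.149], 'tool_rot': [179.868, -44.9, 89.471], 'force': [0.894, -1.068, -2.647], 'grip_width': 0.065, 'grasp_force': 34.998}
[(array([ 0.5111, -0.0965,  0.0046]), 0.86)]
tgt [ 0.514  -0.1048  0.1472] shift [-129.2   41.2 -122.2] turn [  0.5 -89.7  -0.7]
tgt [ 0.514  -0.0892  0.1472] shift [-118.1   41.1 -111.3] turn [ 0.8  0.3 -0.1]
```

View pics/w4.png

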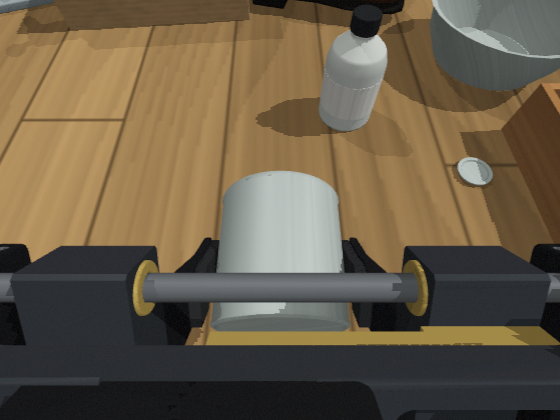

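```bash
python3 -m creep '[{"wx":0,"wy":0,"wz":0,"tx":-23,"ty":8,"tz":-21,"gripper":-1},{"wx":0,"wy":0,"wz":0,"tx":-48,"ty":17,"tz":-45,"gripper":-1},{"wx":0,"wy":0,"wz":0,"tx":-75,"ty":26,"tz":-71,"gripper":-1},{"wx":0,"wy":0,"wz":0,"tx":-103,"ty":36,"tz":-97,"gripper":-1},{"wx":0,"wy":0,"wz":0,"tx":-121,"ty":41,"tz":-114,"gripper":-1}]' 35
python3 -m creep '[{"wx":0,"wy":-4,"wz":0,"tx":-5,"ty":0,"tz":1,"gripper":-1},{"wx":0,"wy":-10,"wz":0,"tx":-12,"ty":0,"tz":5,"gripper":-1},{"wx":0,"wy":-17,"wz":0,"tx":-20,"ty":0,"tz":8,"gripper":-1},{"wx":0,"wy":-23,"wz":0,"tx":-25,"ty":0,"tz":10,"gripper":-1},{"wx":0,"wy":-30,"wz":0,"tx":-28,"ty":0,"tz":12,"gripper":-1}]' 35
python3 - <<'E'
from h import *
st()
to([.514,-.100,.12],-45,11,0)
E
```

```text
time_s: 13.78
tool_pos: [0.512, -0.0979, 0.1407]
tool_rot: [179.9, -44.8, 89.2]
force: [0.2, 0.4, -3.8]
grip_width: 0.0652
grasp_force: 35.0
time_s: 14.2
tool_pos: [0.5109, -0.1058, 0.1134]
tool_rot: [179.9, -14.7, 89.3]
force: [0.1, 0.4, -2.5]
grip_width: 0.0649
grasp_force: 35.0
{'time_s': 14.2, 'qpos': [53.965, 15.246, -40.004, 105.127, -4.949, 66.65, 16.023], 'tool_pos': [0.511, -0.106, 0.113], 'tool_rot': [179.904, -14.693, 89.261], 'force': [0.123, 0.394, -2.502], 'grip_width': 0.065, 'grasp_force': 34.996}
tgt [ 0.514  -0.1078  0.1122] shift [-2.2  3.1  0.6] turn [ -0.1 -59.7  -0.8]
```

```bash
python3 -m creep '[{"wx":0,"wy":-6,"wz":0,"tx":0,"ty":1,"tz":0,"gripper":-1},{"wx":0,"wy":-12,"wz":0,"tx":0,"ty":2,"tz":0,"gripper":-1},{"wx":0,"wy":-18,"wz":0,"tx":0,"ty":3,"tz":0,"gripper":-1},{"wx":0,"wy":-24,"wz":0,"tx":0,"ty":3,"tz":0,"gripper":-1},{"wx":0,"wy":-30,"wz":0,"tx":0,"ty":3,"tz":0,"gripper":-1}]' 35
python3 -m creep '[{"wx":0,"wy":-6,"wz":0,"tx":0,"ty":0,"tz":0,"gripper":-1},{"wx":0,"wy":-12,"wz":0,"tx":0,"ty":0,"tz":0,"gripper":-1},{"wx":0,"wy":-18,"wz":0,"tx":0,"ty":0,"tz":0,"gripper":-1},{"wx":0,"wy":-24,"wz":0,"tx":0,"ty":0,"tz":0,"gripper":-1},{"wx":0,"wy":-30,"wz":0,"tx":0,"ty":0,"tz":0,"gripper":-1}]' 35
python3 -m creep '[{"wx":0,"wy":0,"wz":0,"tx":5,"ty":0,"tz":5,"gripper":-1},{"wx":0,"wy":0,"wz":0,"tx":10,"ty":0,"tz":10,"gripper":-1},{"wx":0,"wy":0,"wz":0,"tx":10,"ty":0,"tz":10,"gripper":-1},{"wx":0,"wy":0,"wz":0,"tx":10,"ty":0,"tz":10,"gripper":-1}]' 35
python3 - <<'E'
from h import *
import cv2
st()
to([.514,-.100,.105],-45,11,0)
p,W=pts("scene"); cv2.imwrite("pics/s5.png",p[120:330,150:450,::-1].repeat(2,0).repeat(2,1))
E
```

```text
time_s: 14.62
tool_pos: [0.5142, -0.1036, 0.1146]
tool_rot: [179.8, 15.3, 89.3]
force: [-0.3, -0.2, -4.5]
grip_width: 0.0651
grasp_force: 35.0
time_s: 15.03
tool_pos: [0.5143, -0.1027, 0.1139]
tool_rot: [179.8, 45.2, 89.3]
force: [0.3, -0.2, -3.3]
grip_width: 0.0652
grasp_force: 35.0
time_s: 15.37
tool_pos: [0.5138, -0.1059, 0.1002]
tool_rot: [179.9, 45.0, 89.2]
force: [0.2, -1.1, -1.6]
grip_width: 0.0655
grasp_force: 35.0
{'time_s': 15.367, 'qpos': [14.158, 23.41, -38.745, 110.72, 54.305, 83.156, -49.161], 'tool_pos': [0.514, -0.106, 0.1], 'tool_rot': [179.916, 44.971, 89.154], 'force': [0.246, -1.086, -1.554], 'grip_width': 0.066, 'grasp_force': 34.999}
tgt [ 0.514  -0.1078  0.0972] shift [0.8 0.2 3.4] turn [-0.5 -0.  -0.6]
```

View pics/s5.png

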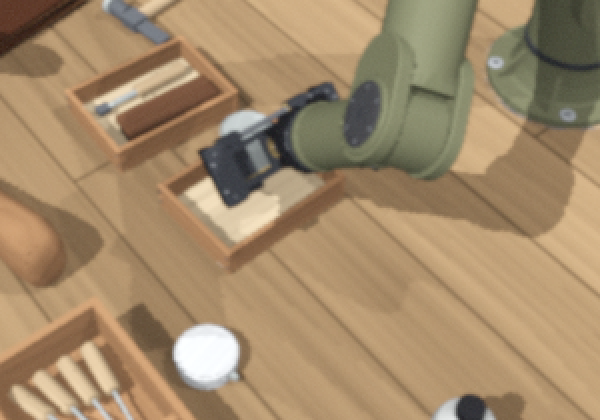

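```bash
cat >> h.py <<'E'
def weigh(n=8):
    F=[]
    for _ in range(n): optics.read_camera("top"); F.append(get_obs()["force"])
    print("weight",(-np.mean(F,0)).round(2),"sd",(np.std(F,0)/n**.5).round(2))
E
python3 -c "from h import *
weigh()"
python3 -m creep '[{"wx":0,"wy":0,"wz":0,"tx":0,"ty":15,"tz":0,"gripper":-1},{"wx":0,"wy":0,"wz":0,"tx":0,"ty":-15,"tz":0,"gripper":-1},{"wx":0,"wy":0,"wz":0,"tx":0,"ty":15,"tz":0,"gripper":-1},{"wx":0,"wy":0,"wz":0,"tx":0,"ty":-15,"tz":0,"gripper":-1},{"wx":0,"wy":0,"wz":0,"tx":0,"ty":0,"tz":0,"gripper":-1}]' 35
python3 -m creep '[{"wx":0,"wy":7,"wz":0,"tx":10,"ty":0,"tz":-10,"gripper":-1},{"wx":0,"wy":0,"wz":0,"tx":-10,"ty":0,"tz":10,"gripper":-1},{"wx":0,"wy":7,"wz":0,"tx":10,"ty":0,"tz":-10,"gripper":-1},{"wx":0,"wy":0,"wz":0,"tx":-10,"ty":0,"tz":10,"gripper":-1},{"wx":0,"wy":0,"wz":0,"tx":0,"ty":0,"tz":0,"gripper":-1}]' 35
python3 -c "from h import *
weigh();st()"
```

```text
weight [-0.12 -0.2   1.97] sd [0.15 0.21 0.25]
time_s: 16.23
tool_pos: [0.5049, -0.1047, 0.0957]
tool_rot: [-178.8, 45.2, 90.3]
force: [-0.4, 0.2, -2.0]
grip_width: 0.065
grasp_force: 35.0
time_s: 16.65
tool_pos: [0.5123, -0.1095, 0.0997]
tool_rot: [-179.9, 45.5, 89.1]
force: [0.2, -0.2, -1.8]
grip_width: 0.0653
grasp_force: 35.0
weight [-0.16 -0.39  1.27] sd [0.15 0.46 0.11]
{'time_s': 17.05, 'qpos': [14.261, 23.486, -39.103, 110.701, 54.479, 83.319, -49.29], 'tool_pos': [0.514, -0.105, 0.101], 'tool_rot': [179.816, 45.044, 89.245], 'force': [0.314, -0.055, -1.901], 'grip_width': 0.065, 'grasp_force': 34.999}
```

```bash
python3 -m creep '[{"wx":0,"wy":0,"wz":0,"tx":12,"ty":0,"tz":-12,"gripper":-1},{"wx":0,"wy":0,"wz":0,"tx":0,"ty":18,"tz":0,"gripper":-1},{"wx":0,"wy":0,"wz":0,"tx":-12,"ty":0,"tz":12,"gripper":-1},{"wx":0,"wy":0,"wz":0,"tx":0,"ty":-18,"tz":0,"gripper":-1},{"wx":0,"wy":0,"wz":0,"tx":0,"ty":0,"tz":0,"gripper":-1}]' 35
python3 -m creep '[{"wx":5,"wy":0,"wz":5,"tx":0,"ty":18,"tz":0,"gripper":-1},{"wx":-5,"wy":0,"wz":-5,"tx":0,"ty":-18,"tz":0,"gripper":-1},{"wx":5,"wy":0,"wz":5,"tx":0,"ty":18,"tz":0,"gripper":-1},{"wx":-5,"wy":0,"wz":-5,"tx":0,"ty":-18,"tz":0,"gripper":-1},{"wx":0,"wy":0,"wz":0,"tx":0,"ty":0,"tz":0,"gripper":-1}]' 35
python3 -m creep '[{"wx":0,"wy":7,"wz":0,"tx":14,"ty":0,"tz":-14,"gripper":-1},{"wx":0,"wy":0,"wz":0,"tx":-14,"ty":0,"tz":14,"gripper":-1},{"wx":0,"wy":7,"wz":0,"tx":14,"ty":0,"tz":-14,"gripper":-1},{"wx":0,"wy":0,"wz":0,"tx":-14,"ty":0,"tz":14,"gripper":-1},{"wx":0,"wy":0,"wz":0,"tx":0,"ty":0,"tz":0,"gripper":-1}]' 35
python3 -c "from h import *
import cv2
weigh(16);st()
p,W=pts('top'); cv2.imwrite('pics/t6.png',cv2.resize(p[160:280,220:340,::-1],None,fx=4,fy=4))
"
```

```text
time_s: 17.47
tool_pos: [0.5088, -0.1031, 0.0995]
tool_rot: [-179.6, 45.1, 89.7]
force: [0.1, 1.2, -1.3]
grip_width: 0.0655
grasp_force: 35.0
time_s: 17.88
tool_pos: [0.47, -0.1112, 0.0606]
tool_rot: [-171.5, 45.5, 96.6]
force: [-5.3, 0.8, -4.3]
grip_width: 0.0679
grasp_force: 33.0
time_s: 18.3
tool_pos: [0.5119, -0.1115, 0.1]
tool_rot: [-179.9, 45.6, 88.9]
force: [0.1, -1.1, -2.3]
grip_width: 0.068
grasp_force: 33.0
weight [-0.07 -0.21  1.15] sd [0.07 0.29 0.12]
{'time_s': 19.1, 'qpos': [14.762, 23.712, -39.736, 110.693, 54.687, 83.526, -49.431], 'tool_pos': [0.514, -0.104, 0.1], 'tool_rot': [179.89, 45.032, 89.306], 'force': [-0.551, 0.065, -0.301], 'grip_width': 0.068, 'grasp_force': 33.013}
```

View pics/t6.png

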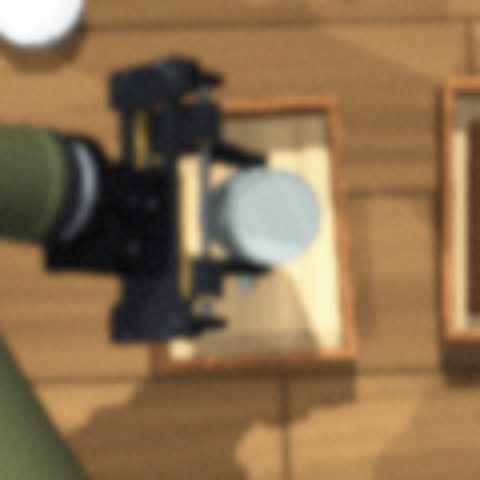

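Run:
```python
from h import *
p,W=pts("top")
m=(abs(W[...,0]-.51)<.06)&(W[...,1]<-.07)&(W[...,1]>-.17)&(W[...,2]>.07)&(W[...,2]<.16)
q=W[m]; print(len(q),np.percentile(q,[1,50,99],axis=0))
v=slice(160,280);u=slice(220,340)
import cv2
z=W[v,u,2]; g=np.round(W[v,u]*1000)
# print z grid in mm
for r in range(35,75,2): print(r,[int(x) if x==x else -1 for x in g[r,45:90:2,2]])
print(g[53,66],g[53,78],g[53,55])
```

```text
685 [[ 0.47429041 -0.1441736   0.09166731]
 [ 0.51307244 -0.10240861  0.14028678]
 [ 0.56039286 -0.07128607  0.15535231]]
35 [178, 179, 181, 183, 180, 146, 135, 6, 9, 8, 3, 2, 7, 9, 6, 12, 4, 13, 7, 50, 0, -3, -1]
37 [152, 150, 183, 181, 149, 139, 136, 132, 125, 10, 6, 7, 5, 8, 6, 2, 8, 7, 10, 46, -2, 0, 1]
39 [6, 7, 182, 187, 139, 139, 135, 130, 122, 119, 114, 106, 6, 6, 6, 6, 8, 10, 7, 47, -1, 3, -1]
41 [8, 11, 182, 181, 7, 3, 110, 112, 111, 106, 112, 6, 2, 10, 4, 11, 8, 8, 7, 42, 48, -1, -1]
43 [188, 7, 181, 183, 8, 6, 94, 113, 137, 154, 152, 150, 144, 145, 145, 10, 7, 8, 8, 43, 50, -1, 4]
45 [184, 7, 3, 183, 7, 104, 125, 143, 157, 153, 150, 149, 149, 147, 143, 144, 8, 8, 7, 42, 44, -3, -2]
47 [190, 6, 7, 186, 96, 121, 137, 155, 155, 154, 151, 145, 144, 144, 148, 144, 139, 6, 5, 39, 44, -4, -1]
49 [187, 9, 7, 183, 105, 126, 144, 154, 154, 151, 147, 147, 145, 141, 143, 141, 143, 135, 8, 42, 44, -2, -2]
51 [187, 2, 21, 184, 109, 134, 150, 152, 150, 151, 146, 147, 146, 145, 140, 139, 137, 134, 8, 39, 44, 3, 0]
53 [185, 4, 17, 178, 112, 136, 157, 150, 150, 150, 145, 146, 141, 141, 142
[... 400 characters left out ...]
 146, 143, 142, 139, 138, 138, 133, 136, 7, 10, 6, 44, -4, 1]
63 [188, 5, 186, 190, 184, 8, 85, 113, 138, 145, 143, 140, 140, 138, 136, 135, 8, 10, 3, 4, 45, 1, -3]
65 [183, 186, 187, 194, 190, 176, 137, 128, 124, 118, 111, 140, 135, 141, 6, 3, 8, 6, 8, 9, 46, -2, 3]
67 [186, 182, 187, 191, 186, 181, 138, 129, 123, 117, 114, 107, 8, 6, 5, 10, 11, 7, 9, 1, 42, 44, -4]
69 [188, 181, 185, 189, 186, 181, 9, 6, 20, 19, 10, 8, 5, 8, 10, 4, 10, 8, 8, 9, 45, 48, -1]
71 [186, 184, 188, 190, 188, 179, 4, 21, 23, 6, 10, 10, 5, 7, 5, 9, 3, 8, 5, 8, 42, 48, 1]
73 [192, 186, 185, 190, 187, 180, 9, 7, 8, 6, 8, 4, 5, 10, 7, 4, 3, 10, 8, 3, 42, 42, -1]
[ 511. -108.  145.] [ 511. -142.  136.] [513. -78. 136.]
```

```bash
python3 -m creep '[{"wx":0,"wy":-6,"wz":0,"tx":0,"ty":0,"tz":-5,"gripper":-1},{"wx":0,"wy":-12,"wz":0,"tx":-3,"ty":0,"tz":-5,"gripper":-1},{"wx":0,"wy":-18,"wz":0,"tx":-6,"ty":0,"tz":-5,"gripper":-1},{"wx":0,"wy":-18,"wz":0,"tx":-6,"ty":0,"tz":-5,"gripper":-1}]' 50
python3 -m creep '[{"wx":0,"wy":0,"wz":0,"tx":0,"ty":14,"tz":0,"gripper":-1},{"wx":0,"wy":0,"wz":0,"tx":0,"ty":-14,"tz":0,"gripper":-1},{"wx":0,"wy":0,"wz":0,"tx":0,"ty":14,"tz":0,"gripper":-1},{"wx":0,"wy":0,"wz":0,"tx":0,"ty":-14,"tz":0,"gripper":-1},{"wx":0,"wy":0,"wz":0,"tx":0,"ty":0,"tz":0,"gripper":-1}]' 50
python3 -m creep '[{"wx":0,"wy":7,"wz":0,"tx":14,"ty":0,"tz":-7,"gripper":-1},{"wx":0,"wy":0,"wz":0,"tx":-14,"ty":0,"tz":7,"gripper":-1},{"wx":0,"wy":7,"wz":0,"tx":14,"ty":0,"tz":-7,"gripper":-1},{"wx":0,"wy":0,"wz":0,"tx":-14,"ty":0,"tz":7,"gripper":-1},{"wx":0,"wy":0,"wz":0,"tx":0,"ty":0,"tz":0,"gripper":-1}]' 50
python3 - <<'E'
from h import *
weigh(12);st()
p,W=pts("top")
m=(abs(W[...,0]-.512)<.02)&(abs(W[...,1]+.112)<.02)&(W[...,2]>.12)&(W[...,2]<.17)
q=W[m];c=np.linalg.lstsq(np.c_[q[:,:2]-q[:,:2].mean(0),np.ones(len(q))],q[:,2],rcond=None)[0];print(len(q),"slopes deg",np.degrees(np.arctan(c[:2])),c[2])
for c in ("top","scene"):
  p,W=pts(c)
  for k in (1,):
    r=nets.look_for("die1_center",c); print(c,[(np.round(x["point"],3).tolist(),round(x["confidence"],2)) for x in r])
E
```

```text
time_s: 19.53
tool_pos: [0.5129, -0.1028, 0.104]
tool_rot: [-179.2, 63.1, 90.4]
force: [-0.5, 0.5, -2.2]
grip_width: 0.0677
grasp_force: 47.2
time_s: 19.95
tool_pos: [0.5081, -0.1052, 0.1064]
tool_rot: [-179.0, 63.0, 90.3]
force: [0.0, -0.5, -1.9]
grip_width: 0.0677
grasp_force: 47.2
time_s: 20.37
tool_pos: [0.5141, -0.1094, 0.1111]
tool_rot: [179.4, 63.3, 88.5]
force: [0.1, 0.5, -1.4]
grip_width: 0.0678
grasp_force: 47.2
weight [-0.15 -0.29  1.  ] sd [0.14 0.25 0.23]
{'time_s': 20.967, 'qpos': [3.429, 33.793, -35.007, 108.955, 64.748, 98.303, -60.45], 'tool_pos': [0.514, -0.105, 0.108], 'tool_rot': [179.795, 63.02, 89.196], 'force': [0.508, -0.28, -0.653], 'grip_width': 0.068, 'grasp_force': 47.235}
205 slopes deg [10.72706121 -3.37619513] 0.15376155119923918
top [([0.503, -0.102, 0.153], 0.37)]
scene []
```

```bash
cat >> h.py <<'E'
def dies(reset=False):
    import os
    H=np.full((46,34),-1.) if reset or not os.path.exists("H.npy") else np.load("H.npy")
    for c in("top","scene"):
        p,W=pts(c); q=W.reshape(-1,3); q=q[np.isfinite(q[:,0])&(q[:,2]<.036)&(q[:,2]>-.02)]
        i=((q[:,0]-.422)//.004).astype(int); j=((-.036-q[:,1])//.004).astype(int)
        k=(i>=0)&(i<46)&(j>=0)&(j<34)
        np.maximum.at(H,(i[k],j[k]),q[k,2]*1000)
    np.save("H.npy",H)
    for r in H[::-1]: print("".join(" " if x<-.5 else "." if x<16 else "#" for x in r))
E
python3 -m creep '[{"wx":0,"wy":0,"wz":0,"tx":-15,"ty":10,"tz":-8,"gripper":-1},{"wx":0,"wy":0,"wz":0,"tx":-30,"ty":20,"tz":-15,"gripper":-1},{"wx":0,"wy":0,"wz":0,"tx":-50,"ty":30,"tz":-25,"gripper":-1},{"wx":0,"wy":0,"wz":0,"tx":-55,"ty":40,"tz":-28,"gripper":-1},{"wx":0,"wy":0,"wz":0,"tx":-55,"ty":40,"tz":-28,"gripper":-1}]' 50
python3 -c "
from h import *
dies(True)" >/dev/null
python3 -m creep '[{"wx":0,"wy":0,"wz":0,"tx":0,"ty":-15,"tz":0,"gripper":-1},{"wx":0,"wy":0,"wz":0,"tx":0,"ty":-35,"tz":0,"gripper":-1},{"wx":0,"wy":0,"wz":0,"tx":0,"ty":-55,"tz":0,"gripper":-1},{"wx":0,"wy":0,"wz":0,"tx":0,"ty":-75,"tz":0,"gripper":-1},{"wx":0,"wy":0,"wz":0,"tx":0,"ty":-80,"tz":0,"gripper":-1}]' 50
python3 - <<'E'
from h import *
import cv2
dies();weigh(8);st()
for c in ("top","scene"):
  p,W=pts(c)
  if c=="scene": cv2.imwrite("pics/s7.png",cv2.resize(p[165:265,215:345,::-1],None,fx=5,fy=5))
  print(c,[(np.round(x["point"],3).tolist(),round(x["confidence"],2)) for x in nets.place_of("die1_center",c)])
E
```

```text
time_s: 21.63
tool_pos: [0.5561, -0.1052, 0.1718]
tool_rot: [179.2, 63.0, 88.6]
force: [0.0, 0.4, -1.0]
grip_width: 0.0673
grasp_force: 47.2
time_s: 22.15
tool_pos: [0.4704, -0.1045, 0.1685]
tool_rot: [-179.6, 63.1, 89.8]
force: [-0.0, 0.0, -2.0]
grip_width: 0.0676
grasp_force: 47.2
 ###.##............ ..........##  
 ............................###  
 ............................###  
 ............................###  
 ............................##.  
 .............................#.  
  ...........................###  
  ............................##  
  ...........................###  
 ............................###  
  ...........................###  
  .............#..............##  
   ...........................##  
  ............................##  
  ................. ..........##  
  .....##.#......#.##.........##  
 ...#..#####...######.........##  
 ...########..########........##  
 ...########...#######........##  
 ...########...######.........##  
  ....######....######........##  
 ................#####........##  
 .................###.........### 
 ..........
[... 420 characters left out ...]
...................... 
................................. 
................................. 
................................# 
................................# 
................................# 
................................# 
................................# 
................................. 
................................  
........ #. ..##.....             
weight [ 0.19 -0.21  0.96] sd [0.13 0.21 0.15]
{'time_s': 22.65, 'qpos': [5.221, 24.35, -37.975, 113.03, 60.238, 99.762, -56.614], 'tool_pos': [0.474, -0.104, 0.169], 'tool_rot': [179.821, 63.008, 89.2], 'force': [-0.278, 0.297, -0.735], 'grip_width': 0.068, 'grasp_force': 47.234}
top []
scene [([0.481, -0.094, 0.016], 0.6)]
```

View pics/s7.png

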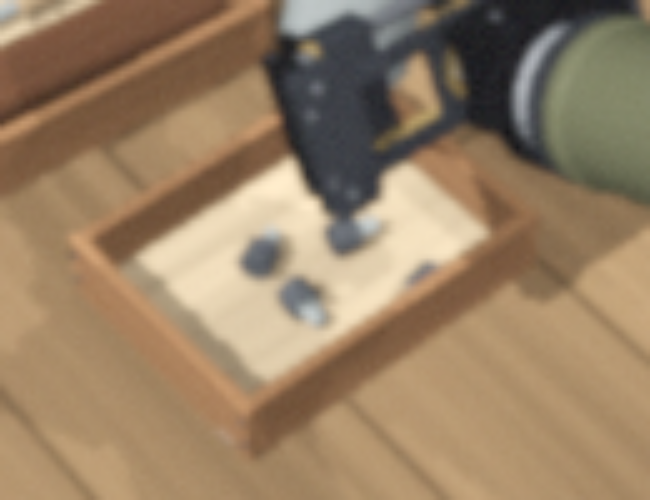

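```bash
python3 -m creep '[{"wx":0,"wy":0,"wz":0,"tx":17,"ty":0,"tz":-33,"gripper":-1},{"wx":0,"wy":4,"wz":0,"tx":33,"ty":0,"tz":-65,"gripper":-1},{"wx":0,"wy":8,"wz":0,"tx":50,"ty":0,"tz":-98,"gripper":-1},{"wx":0,"wy":13,"wz":0,"tx":66,"ty":0,"tz":-130,"gripper":-1},{"wx":0,"wy":18,"wz":0,"tx":81,"ty":0,"tz":-160,"gripper":-1}]' 50
python3 -m creep '[{"wx":0,"wy":0,"wz":0,"tx":0,"ty":0,"tz":0,"gripper":-1},{"wx":0,"wy":0,"wz":0,"tx":0,"ty":0,"tz":0,"gripper":-1}]' 50
python3 - <<'E'
from h import *
st();weigh(8);p,W=pts("top");x,y,_=get_obs()["tool_pos"]
m=(abs(W[...,0]-x)<.02)&(abs(W[...,1]-y+.008)<.02)&(W[...,2]>.16)&(W[...,2]<.25)
q=W[m];c=np.linalg.lstsq(np.c_[q[:,:2]-q[:,:2].mean(0),np.ones(len(q))],q[:,2],rcond=None)[0];print(len(q),"slopes deg",np.degrees(np.arctan(c[:2])),c[2])
E
```

```text
time_s: 23.27
tool_pos: [0.4758, 0.0778, 0.17]
tool_rot: [179.9, 44.8, 89.5]
force: [0.1, 0.6, -1.3]
grip_width: 0.0677
grasp_force: 47.2
time_s: 23.43
tool_pos: [0.4765, 0.076, 0.1711]
tool_rot: [179.7, 45.0, 89.3]
force: [1.1, -1.2, -1.7]
grip_width: 0.0675
grasp_force: 47.2
{'time_s': 23.433, 'qpos': [0.346, 24.736, -46.163, 101.606, 45.519, 99.736, -57.598], 'tool_pos': [0.477, 0.076, 0.171], 'tool_rot': [179.714, 44.97, 89.272], 'force': [1.11, -1.202, -1.748], 'grip_width': 0.067, 'grasp_force': 47.232}
weight [0.03 0.33 0.84] sd [0.12 0.12 0.17]
253 slopes deg [10.26162799 16.07734022] 0.21459791210191584
```

```bash
python3 -m creep '[{"wx":0,"wy":-2,"wz":0,"tx":15,"ty":0,"tz":15,"gripper":-1},{"wx":0,"wy":-4,"wz":0,"tx":38,"ty":0,"tz":38,"gripper":-1},{"wx":0,"wy":-6,"wz":0,"tx":60,"ty":0,"tz":60,"gripper":-1},{"wx":0,"wy":-6,"wz":0,"tx":78,"ty":0,"tz":78,"gripper":-1},{"wx":0,"wy":-6,"wz":0,"tx":88,"ty":0,"tz":88,"gripper":-1}]' 30
python3 -m creep '[{"wx":0,"wy":0,"wz":0,"tx":0,"ty":0,"tz":0,"gripper":-1},{"wx":0,"wy":0,"wz":0,"tx":2,"ty":0,"tz":1,"gripper":-1},{"wx":0,"wy":0,"wz":0,"tx":3,"ty":0,"tz":2,"gripper":-1},{"wx":0,"wy":0,"wz":0,"tx":4,"ty":0,"tz":3,"gripper":-1}]' 20
python3 -m creep '[{"wx":0,"wy":0,"wz":0,"tx":1,"ty":0,"tz":1,"gripper":-1},{"wx":0,"wy":0,"wz":0,"tx":2,"ty":0,"tz":2,"gripper":-1},{"wx":0,"wy":0,"wz":0,"tx":2,"ty":0,"tz":2,"gripper":-1}]' 20
```

```text
time_s: 24.3
tool_pos: [0.4747, 0.0742, 0.0422]
tool_rot: [-179.7, 51.1, 89.7]
force: [-0.1, -0.3, -0.2]
grip_width: 0.068
grasp_force: 28.3
time_s: 24.63
tool_pos: [0.4772, 0.0754, 0.0422]
tool_rot: [179.6, 51.0, 89.1]
force: [0.1, 0.4, -0.2]
grip_width: 0.0686
grasp_force: 18.8
time_s: 24.88
tool_pos: [0.4764, 0.0746, 0.0382]
tool_rot: [179.8, 51.0, 89.2]
force: [-0.6, 0.4, -0.6]
grip_width: 0.0688
grasp_force: 18.8
```

```bash
python3 -m creep '[{"wx":0,"wy":0,"wz":0,"tx":1,"ty":0,"tz":1,"gripper":-1},{"wx":0,"wy":0,"wz":0,"tx":2,"ty":0,"tz":1,"gripper":-1},{"wx":0,"wy":0,"wz":0,"tx":2,"ty":0,"tz":1,"gripper":-1}]' 10
python3 -m creep '[{"wx":0,"wy":0,"wz":0,"tx":1,"ty":0,"tz":1,"gripper":-1},{"wx":0,"wy":0,"wz":0,"tx":2,"ty":0,"tz":1,"gripper":-1},{"wx":0,"wy":0,"wz":0,"tx":2,"ty":0,"tz":1,"gripper":-1}]' 10
python3 - <<'E'
from h import *
st();p,W=pts("top");x,y,z=get_obs()["tool_pos"]
m=(abs(W[...,0]-x)<.02)&(abs(W[...,1]-y+.008)<.02)&(W[...,2]>z+.02)&(W[...,2]<z+.07)
q=W[m];c=np.linalg.lstsq(np.c_[q[:,:2]-q[:,:2].mean(0),np.ones(len(q))],q[:,2],rcond=None)[0];print(len(q),"slopes deg",np.degrees(np.arctan(c[:2])),c[2])
E
```

```text
time_s: 25.13
tool_pos: [0.4761, 0.0752, 0.0355]
tool_rot: [179.9, 51.0, 89.3]
force: [-0.6, -0.3, -1.8]
grip_width: 0.0689
grasp_force: 9.4
time_s: 25.38
tool_pos: [0.476, 0.0757, 0.0332]
tool_rot: [179.9, 51.0, 89.3]
force: [0.1, 0.8, -1.0]
grip_width: 0.0689
grasp_force: 9.4
{'time_s': 25.383, 'qpos': [-7.171, 40.283, -40.415, 103.499, 53.5, 96.657, -70.958], 'tool_pos': [0.476, 0.076, 0.033], 'tool_rot': [179.91, 51.029, 89.321], 'force': [0.122, 0.799, -1.014], 'grip_width': 0.069, 'grasp_force': 9.392}
188 slopes deg [ 9.01214256 10.51657296] 0.07773640421635146
```

```bash
python3 -m creep '[{"wx":0,"wy":0,"wz":0,"tx":1,"ty":0,"tz":1,"gripper":-1},{"wx":0,"wy":0,"wz":0,"tx":2,"ty":0,"tz":1,"gripper":-1},{"wx":0,"wy":0,"wz":0,"tx":2,"ty":0,"tz":1,"gripper":-1}]' 5
python3 -m creep '[{"wx":0,"wy":0,"wz":0,"tx":1,"ty":0,"tz":1,"gripper":-1},{"wx":0,"wy":0,"wz":0,"tx":2,"ty":0,"tz":1,"gripper":-1},{"wx":0,"wy":0,"wz":0,"tx":2,"ty":0,"tz":1,"gripper":-1}]' 3
python3 -m creep '[{"wx":0,"wy":0,"wz":0,"tx":1,"ty":0,"tz":1,"gripper":-1},{"wx":0,"wy":0,"wz":0,"tx":2,"ty":0,"tz":1,"gripper":-1},{"wx":0,"wy":0,"wz":0,"tx":2,"ty":0,"tz":1,"gripper":-1}]' 3
python3 - <<'E'
from h import *
st();p,W=pts("top");x,y,z=get_obs()["tool_pos"]
m=(abs(W[...,0]-x)<.02)&(abs(W[...,1]-y+.008)<.02)&(W[...,2]>z+.02)&(W[...,2]<z+.07)
q=W[m];c=np.linalg.lstsq(np.c_[q[:,:2]-q[:,:2].mean(0),np.ones(len(q))],q[:,2],rcond=None)[0];print(len(q),"slopes deg",np.degrees(np.arctan(c[:2])),c[2])
E
```

```text
time_s: 25.68
tool_pos: [0.4761, 0.0762, 0.031]
tool_rot: [179.9, 51.0, 89.3]
force: [1.2, -0.2, -1.0]
grip_width: 0.0693
grasp_force: 4.7
time_s: 25.93
tool_pos: [0.4762, 0.0766, 0.029]
tool_rot: [179.9, 51.0, 89.3]
force: [0.9, 0.2, -1.8]
grip_width: 0.0695
grasp_force: 2.8
time_s: 26.18
tool_pos: [0.4763, 0.0773, 0.0268]
tool_rot: [179.9, 51.0, 89.3]
force: [-0.1, -0.2, -0.5]
grip_width: 0.0687
grasp_force: 2.8
{'time_s': 26.183, 'qpos': [-7.475, 40.968, -40.207, 103.378, 53.751, 96.399, -71.457], 'tool_pos': [0.476, 0.077, 0.027], 'tool_rot': [179.857, 51.022, 89.291], 'force': [-0.062, -0.158, -0.469], 'grip_width': 0.069, 'grasp_force': 2.831}
194 slopes deg [8.08278153 7.19926722] 0.07249686080531795
```

```bash
python3 -m creep '[{"wx":0,"wy":0,"wz":0,"tx":1,"ty":0,"tz":1,"gripper":-1},{"wx":0,"wy":0,"wz":0,"tx":2,"ty":0,"tz":1,"gripper":-1},{"wx":0,"wy":0,"wz":0,"tx":2,"ty":0,"tz":1,"gripper":-1}]' 3
python3 -m creep '[{"wx":0,"wy":0,"wz":0,"tx":0,"ty":0,"tz":0,"gripper":-0.5},{"wx":0,"wy":0,"wz":0,"tx":0,"ty":0,"tz":0,"gripper":0.7},{"wx":0,"wy":0,"wz":0,"tx":0,"ty":0,"tz":0,"gripper":1},{"wx":0,"wy":0,"wz":0,"tx":0,"ty":0,"tz":0,"gripper":1},{"wx":0,"wy":0,"wz":0,"tx":0,"ty":0,"tz":0,"gripper":1}]' 3
python3 - <<'E'
from h import *
st();p,W=pts("top")
m=(abs(W[...,0]-.476)<.05)&(abs(W[...,1]-.07)<.05)&(W[...,2]>.055)&(W[...,2]<.09)
q=W[m];print(np.percentile(q,[2,50,98],axis=0))
m=(abs(W[...,0]-.476)<.02)&(abs(W[...,1]-.068)<.02)&(W[...,2]>.05)&(W[...,2]<.09)
q=W[m];c=np.linalg.lstsq(np.c_[q[:,:2]-q[:,:2].mean(0),np.ones(len(q))],q[:,2],rcond=None)[0];print(len(q),"slopes deg",np.degrees(np.arctan(c[:2])),c[2])
E
```

```text
time_s: 26.48
tool_pos: [0.4761, 0.0776, 0.0245]
tool_rot: [179.9, 51.0, 89.3]
force: [1.4, 0.7, -0.0]
grip_width: 0.0678
grasp_force: 2.9
time_s: 26.9
tool_pos: [0.4761, 0.0774, 0.0247]
tool_rot: [179.9, 51.0, 89.3]
force: [0.5, 0.3, 0.4]
grip_width: 0.0838
grasp_force: 0.0
{'time_s': 26.9, 'qpos': [-7.558, 41.194, -40.131, 103.361, 53.812, 96.323, -71.619], 'tool_pos': [0.476, 0.077, 0.025], 'tool_rot': [179.892, 51.041, 89.295], 'force': [0.489, 0.344, 0.433], 'grip_width': 0.084, 'grasp_force': 0.0}
[[0.42916558 0.05248772 0.05708001]
 [0.48024488 0.08274336 0.06748482]
 [0.51465334 0.11273583 0.07226187]]
180 slopes deg [0.62601514 3.87290531] 0.0671706446500208
```

```bash
python3 -m creep '[{"wx":0,"wy":0,"wz":0,"tx":0,"ty":0,"tz":-3,"gripper":1},{"wx":0,"wy":0,"wz":0,"tx":0,"ty":0,"tz":-12,"gripper":1},{"wx":0,"wy":0,"wz":0,"tx":0,"ty":0,"tz":-30,"gripper":1},{"wx":0,"wy":0,"wz":0,"tx":0,"ty":0,"tz":-60,"gripper":1},{"wx":0,"wy":0,"wz":0,"tx":0,"ty":0,"tz":-90,"gripper":1}]'
python3 -m creep '[{"wx":0,"wy":0,"wz":0,"tx":-20,"ty":0,"tz":-15,"gripper":1},{"wx":0,"wy":0,"wz":0,"tx":-45,"ty":0,"tz":-35,"gripper":1},{"wx":0,"wy":5,"wz":0,"tx":-70,"ty":0,"tz":-55,"gripper":1},{"wx":0,"wy":10,"wz":0,"tx":-80,"ty":0,"tz":-60,"gripper":1},{"wx":0,"wy":10,"wz":0,"tx":-80,"ty":0,"tz":-60,"gripper":1}]'
python3 - <<'E'
from h import *
import cv2
st();p,W=pts("top")
m=(abs(W[...,0]-.476)<.05)&(abs(W[...,1]-.07)<.06)&(W[...,2]>.055)&(W[...,2]<.09)
q=W[m];print(np.percentile(q,[2,50,98],axis=0))
for c in ("top","scene"):
    p,W=pts(c)
    for k in ("tin_center","dressing_bottle","polish_tin","tin_lid","hammer"): print(c,k,[(np.round(x["point"],3).tolist(),round(x["confidence"],2)) for x in nets.place_of(k,c)[:1]])
cv2.imwrite("pics/s8.png",cv2.resize(p[130:400,160:440,::-1],None,fx=2.2,fy=2.2))
dies(True)
E
```

```text
time_s: 27.37
tool_pos: [0.4766, 0.148, 0.0822]
tool_rot: [180.0, 51.1, 89.3]
force: [1.5, 0.3, 0.2]
grip_width: 0.0871
grasp_force: 0.0
time_s: 27.78
tool_pos: [0.4791, 0.144, 0.1875]
tool_rot: [179.1, 40.7, 88.6]
force: [0.0, 0.2, -0.3]
grip_width: 0.087
grasp_force: 0.0
{'time_s': 27.783, 'qpos': [-3.055, 26.711, -48.291, 95.542, 42.85, 102.244, -59.743], 'tool_pos': [0.479, 0.144, 0.188], 'tool_rot': [179.093, 40.711, 88.616], 'force': [0.029, 0.232, -0.257], 'grip_width': 0.087, 'grasp_force': 0.0}
[[0.45105146 0.05075465 0.0623495 ]
 [0.48082541 0.08221828 0.06771808]
 [0.51104487 0.1119397  0.07256433]]
top tin_center [([0.479, 0.085, 0.042], 0.66)]
top dressing_bottle [([0.565, 0.335, -0.0], 0.78)]
top polish_tin [([0.705, 0.068, 0.002], 0.67)]
top tin_lid [([0.714, 0.236, 0.003], 0.66)]
top hammer [([0.379, -0.506, -0.0], 0.93)]
scene tin_center [([0.478, 0.082, 0.033], 0.7)]
scene dressing_bottle [([0.564, 0.34, -0.002], 0.95)]
scene polish_tin [([0.703, 0.065, -0.0], 0.56)]
scene tin_lid [([0.718, 0.235, -0.0], 0.67)]
scene hammer [([0.38, -0.504, 0.003], 0.63)]
####..#...
[... 898 characters left out ...]
 
............###...............##  
#...#......######.............##  
##..........#####.............##  
##.........######.............### 
####.......######.............### 
####........#####..............## 
####........####...............#. 
####........###...............### 
####........##.................## 
.#.............................#. 
..........................#...### 
..............................##. 
...............................## 
...............................## 
..............................### 
..............................### 
...............................## 
...............................## 
...............................## 
.......... ...#.#..##############
```

View pics/s8.png

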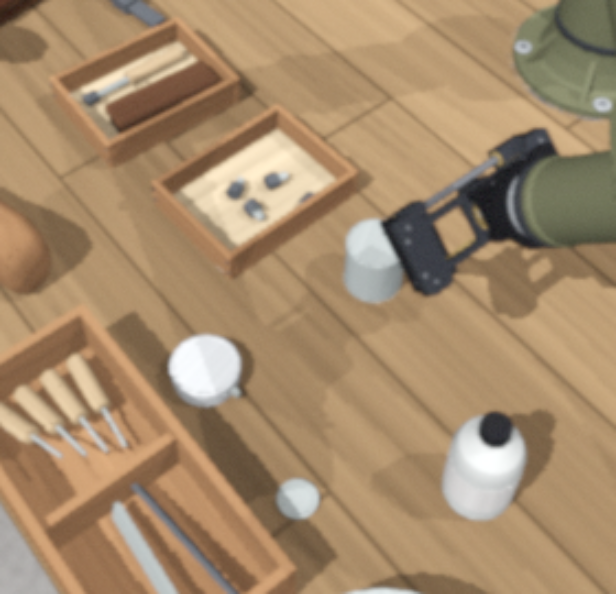

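The tin stands mouth-down at (373,260) in this crop. The four dies lie in the tray, bystanders have not moved, and the gripper is clear.

```bash
python3 -c "
from cell import env
print(env.sign_off())"
```

```text
the job is handed in; nothing more can be done
None
```

The job is handed in: all four dies lie in the tray, the empty tin stands released mouth-down on the bench, and the bystanders checked in the last pictures had not moved, though one shaking move swung further than commanded and made the tin slip in the grip before I re-levelled it and set it down.

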